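# Open the scrap box's flush slide and bin the offcut

### The arm

A 6-joint arm with a two-finger parallel gripper is mounted at the origin on the work surface. World frame = base frame: x ahead of the robot, y to its left, z up, the work surface at z = 0. Lengths are in m, angles in degrees, forces in N, time in s.
With the tool pointing down it reaches from about 0.35 to 0.875 m from the base axis. Payload 4.2 kg.
Tool frame: the origin (TCP) lies at the centre of the arm's flange, where the gripper is bolted on; the fingertips stand 182 mm ahead of it and the grasp point (between the pads) lies 164 mm ahead of it (r.nose_length is the distance from the TCP to the fingertips, in m); z points along the fingers, y is the line along which they close (so a half turn about z gives the same grasp; the last joint's range is limited). The gripper opens to 87 mm and grips with 3 to 60 N. Pads are 19 mm wide; open, the fingers measure 117 mm over their backs; the gripper's body (75 mm by 190 mm) begins 51 mm behind the grasp point.
Start: joints at [87.869, 22.042, 0.453, 0, -68.411, -14.817], TCP at [0.182, 0.598, 0.405] pointing down, gripper open.
Joint ranges: [-179.83, 179.83], [-69.29, 118.12], [-61.27, 80.66], [-181.25, 117.63], [-171.15, -9.14], [-177.46, 177.46]. Speed limits (degrees/s): [159.86, 159.86, 180, 180, 180, 180].

### API

Orientations are given as a 3x3 rotation matrix whose columns are the frame's x, y, z axes.
In Python, from station import r, vision gives the robot as it stands. The module is installed in compiled form; this text tells all that it offers.
- The arm moves only by the shell command python3 -m creep 'ROWS'. ROWS is JSON, a list of rows, each a list of 7 numbers: the opening, from -1 (shut) to 1 (fully open), then the shift along the tool's x, y, z in mm, then the turn, a rotation vector about the tool's x, y, z in degrees. A call has 1 to 8 rows; each row is the pose to reach, as a shift and turn from the pose commanded when the call began, along the tool's axes at that moment; what a row does not reach only later rows make up. A row lasts 1/12 s, in which the tool goes at most 41.7 mm and 7.16 degrees, less where a joint would pass 70% of its speed; a pose out of reach is approached as far as the arm can. A call with a gripper value outside its range is refused whole. The fingers move at their own pace and stop on an object; the grip force is fixed at half the most. Time passes only in rows, so rows that repeat a pose let the fingers close. It gives the time, the measured TCP pose, the force, the opening and the grip force at its end, in the units of the state.
- r.sense(): the state, without advancing time (a new reading comes with each control period).
- vision.capture(name): name is "side" or "top" or "wrist"; returns (picture, depth): 400x640x3 uint8, red, green, blue; 400x640 float32, m along the optical axis (not along the pixel's ray), 0 where there is no reading.
- vision.camera_model(name): a dict with "vertical_fov" (degrees; the focal length in pixels is half the picture's height over the tangent of half this angle, whatever the lens; pixels are square), "cx", "cy" (the principal point, pixels), "extrinsics" (4x4, takes a point from camera to world coordinates); the wrist camera has in their place "mount" (4x4, takes a point from camera to tool coordinates, whose origin is the TCP and whose axes are the flange's). Camera axes: x right, y down, z forward; pixel columns grow to the right and rows downward; lengths in m; the calibration is good to about 2 mm. A picture is of the moment at which its call begins: read the wrist's pose just before it. camera_model takes no time and is no camera call.
- r.finish_job(): hands the job in; it is judged then, once.
Trained networks look in the newest picture that a camera, given by its name, has taken for a name from the list of things; names that differ only in an ending like _2 or _b are one class to them, and where a whole thing is asked for, a point or a joint stands for the part that bears it (a point fixed in the world has none). Each returns a list of dicts, best first, with "conf" (0 to 1); they miss things now and then, are a little off and sometimes report something else, mostly with a low value. They report only what shows in the picture. A call takes as long as a camera call. They do not tell look-alikes from the thing itself.
- vision.find_in(camera, thing): "uv" ([column, row] in pixels, amid what is visible of it).
- vision.cut_out(camera, thing): "region" (400x640 bool, what is visible of it) and "uv" ([column, row] in pixels, amid what is visible of it).
The state is a dict: "time_s": time; "joints": joint angles; "joint_velocities": joint speeds; "effort": joint torques, N m; "tcp_pos": TCP position; "ee_rot": TCP orientation; "wrist_force": force on the tool from outside, world axes, zero at the start; "moment": the same for the moment, N m; "gripper_width": opening from 0.0 (shut) to 1.0 (fully open); "gripper_force": force on a finger pad.
Only numpy, scipy, OpenCV 4.12 (cv2) and the standard library are available. Lean on these libraries where they do the work, as an engineer would, in place of code of your own. Each camera call takes 0.05 s, during which the arm holds its last target. There are 200 camera calls.

### The job

Slide the flush cover of the grey scrap box back under its hood, at least two thirds of the way open: it has no handle, so press down on it with the fingertips and drag it. Then put the dark wooden offcut from the bench into the box, leave the cover open, and leave the other things on the bench where they are.

Things in the scene. Friction and masses are not known exactly. Their poses are not given: they have to be found in the camera images.
- scrapbox: Grey painted steel scrap box screwed to the bench, 170 mm (its x) by 340 mm (its y) by 100 mm high, walls 5 mm, floor 4 mm; origin at the centre of its underside, z up. Its top: a fixed hood covers the box from y = -10 mm to y = +170 mm; the rest is a rectangular opening, x -70 to +70 mm and y -165 to -10 mm, closed by the sliding cover. The box is elsewhere and turned otherwise each time.
- cover (a joint): How far the sliding cover has moved from shut, in m: 0 shut, 0.14 fully open. It grows as the cover slides along the box's +y, under the hood. It starts shut or up to 8 mm open. Sliding it takes about 2 N and it stays where it is left; it does not give downwards.
- cover_mid (a point): Middle of the upper face of the sliding cover, a plain flat aluminium plate without handle, 150 mm (box x) by 162 mm (box y) by 3 mm, whose upper face lies 3 mm below the rim and hood (97 mm above the bench). When shut this point is at box x 0, y -84 mm. It moves with the cover; axes as the box's.
- offcut_mid (a point): Centre (15 mm above its underside) of the dark wooden batten offcut, lying flat on the bench: 92 mm long (its x, -46 to +46 mm), 36 mm wide (its y), 30 mm high, but its last 30 mm at the +x end are cut down to 15 mm high. About 60 g.
- tape_roll: Bystander: brown cardboard roll lying flat, 100 mm across, 45 mm high; origin at the centre of its underside.
- carton: Bystander: cardboard carton 100 x 160 x 90 mm high; origin at the centre of its underside.
- stock_bin: Bystander: open black plastic stock bin 130 x 180 x 80 mm high, not the scrap box; origin at the centre of its underside.
- spray_can: Bystander: grey upright can, 60 mm across, 150 mm high; origin at the centre of its underside.
Things that resemble listed ones, but are neither listed nor needed, are in the scene too. There is more than one size of the part that bears offcut_mid; the job needs the smallest.

How it is judged:
By the outcome, as a careful person would: the job done as asked, in the order asked, and still so for the second after the job is handed in, with the robot touching nothing.
It also fails if it takes over 58 s, if anything falls off the work surface, if the arm or the gripper's body presses on something with over 40 N, if the wrist force passes 120 N, or if a joint passes its speed limit or range.

## Working session

There is one attempt and no reset: what is moved stays moved. The work goes in short steps, Python scripts to look and compute and a shell command to move; the robot and the scene stay as the last step left them, time stands still between calls to the robot, and variables do not carry over. Pictures are saved under pics/ and viewed, at most 10 in all, crops included, and the job is handed in when it is done.

```bash
mkdir -p pics; cat > h.py <<'E'
import numpy as np, cv2
from station import r, vision
def cap(n):
    s=r.sense(); p,d=vision.capture(n); m=vision.camera_model(n)
    f=200/np.tan(np.radians(m["vertical_fov"])/2)
    if "extrinsics" in m: T=np.array(m["extrinsics"])
    else:
        W=np.eye(4); W[:3,:3]=np.array(s["ee_rot"]); W[:3,3]=s["tcp_pos"]; T=W@np.array(m["mount"])
    v,u=np.mgrid[:400,:640]
    P=np.stack([(u-m["cx"])/f*d,(v-m["cy"])/f*d,d],-1)@T[:3,:3].T+T[:3,3]
    P[d<=0]=np.nan
    return p,d,P,T
def save(p,name): cv2.imwrite("pics/"+name,p[...,::-1])
E
python3 - <<'E'
from h import *
p,d,P,T=cap("top"); save(p,"top1.png")
np.savez("top1.npz",p=p,P=P)
for t in ["scrapbox","cover","offcut_mid","tape_roll","carton","stock_bin","spray_can"]:
    for o in vision.cut_out("top",t):
        q=P[o["region"]]; q=q[~np.isnan(q[:,0])]
        print(t,round(o["conf"],2),np.round(o["uv"]),o["region"].sum(),np.round(np.median(q,0),3) if len(q) else None, np.round(np.percentile(q[:,2],[5,95]),3) if len(q) else None)
s=r.sense(); print(s["time_s"],np.round(s["ee_rot"],3),s["tcp_pos"],s["wrist_force"],r.nose_length)
E
```

```text
scrapbox 0.81 [387. 220.] 4515 [ 0.503 -0.21   0.1  ] [0.078 0.105]
cover 0.94 [410. 219.] 1529 [ 0.499 -0.296  0.098] [0.093 0.103]
offcut_mid 0.87 [275. 255.] 431 [0.359 0.193 0.037] [0.01  0.043]
offcut_mid 0.83 [302. 226.] 390 [0.483 0.085 0.037] [0.017 0.044]
offcut_mid 0.55 [270. 224.] 296 [0.498 0.227 0.026] [-0.001  0.035]
tape_roll 0.82 [470. 205.] 402 [ 0.565 -0.532  0.042] [0.007 0.05 ]
carton 0.71 [327. 143.] 1293 [0.789 0.005 0.09 ] [0.025 0.096]
carton 0.67 [286. 148.] 346 [0.761 0.159 0.143] [0.035 0.155]
stock_bin 0.9 [180. 228.] 2093 [0.492 0.581 0.01 ] [0.001 0.081]
spray_can 0.74 [287. 149.] 366 [0.761 0.158 0.141] [0.023 0.155]
0.4 [[ 0.957 -0.292 -0.   ]
 [-0.292 -0.957 -0.   ]
 [ 0.     0.    -1.   ]] [0.18213757 0.5978451  0.40460474] [-0.57138197 -0.59627875 -0.41727935] 0.1822
```

View pics/top1.png

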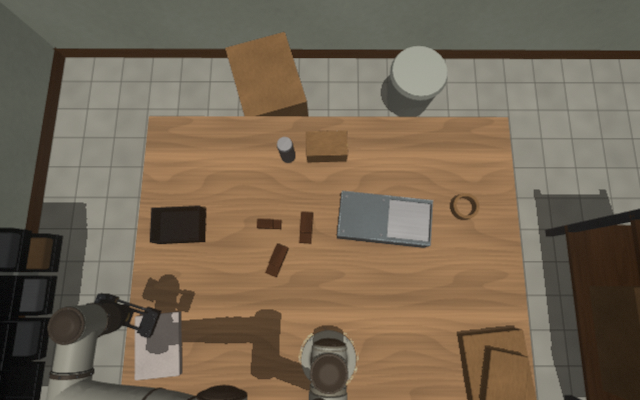

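The top picture shows the scrap box at (387,220) with its light cover on the right part (410,219). There are three dark offcuts, at (275,258), (306,227) and (269,224). The one at (269,224) looks smallest and is about 30 mm high, so I'll check sizes and an enlarged crop.

```bash
python3 - <<'E'
from h import *
z=np.load("top1.npz"); p,P=z["p"],z["P"]
save(cv2.resize(p[190:290,240:440],(800,400),interpolation=cv2.INTER_CUBIC),"crop1.png")
def rect(m,n):
    q=P[m]; (c,s,a)=cv2.minAreaRect((q[:,:2]*1000).astype(np.float32)); print(n,np.round(c,1),np.round(s,1),round(a,1),np.round(np.percentile(q[:,2],[5,25,50,75,95])*1000))
m=np.zeros(p.shape[:2],bool); m[180:260,325:445]=1
rect(m&(P[...,2]>.085),"box")
_,l=cv2.connectedComponents((m&(P[...,2]>.085)&(p.mean(-1)>140)).astype(np.uint8))
for k in range(1,l.max()+1):
    if (l==k).sum()>300: rect(l==k,"cover")
for n,(a,b,c,e) in dict(A=(262,240,292,282),B=(296,208,318,246),C=(252,215,286,233)).items():
    m=np.zeros(p.shape[:2],bool); m[b:e,a:c]=1
    rect(m&(P[...,2]>.008)&(p[...,0]<110),n)
m=np.zeros(p.shape[:2],bool); m[215:233,252:286]=1
print(np.round(P[224,254:286]*1000).astype(int).tolist())
E
```

```text
box [ 509.4 -211.1] [340.1 171.4] 84.0 [ 94.  97. 100. 102. 105.]
cover [ 498.9 -293.8] [147.8 136.9] 83.4 [ 93.  96.  98. 100. 103.]
A [357.2 194.4] [ 47.5 117.4] 67.9 [16. 22. 37. 40. 44.]
B [481.4  84.8] [ 46.4 116.4] 86.1 [17. 22. 37. 40. 44.]
C [495.4 228.3] [91.3 33.8] 88.9 [11. 18. 28. 32. 35.]
[[496, 290, 3], [497, 287, -4], [497, 283, -4], [492, 273, 33], [492, 269, 33], [492, 265, 31], [492, 261, 32], [493, 258, 26], [493, 254, 30], [493, 250, 30], [493, 246, 29], [492, 241, 36], [493, 239, 25], [493, 235, 28], [492, 230, 32], [492, 226, 36], [492, 222, 35], [493, 220, 28], [493, 216, 29], [493, 212, 29], [494, 209, 18], [495, 207, 10], [495, 202, 15], [497, 200, -1], [494, 194, 17], [494, 190, 18], [495, 187, 11], [494, 182, 17], [496, 180, 3], [496, 176, 7], [497, 173, -1], [497, 169, 1]]
```

View pics/crop1.png

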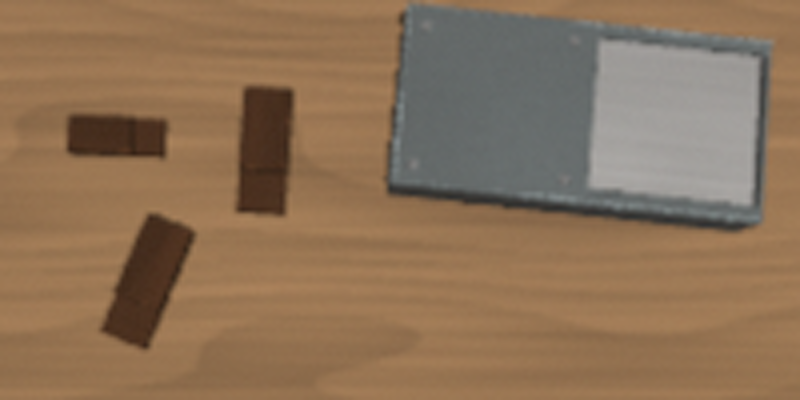

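The three candidates are (275,258) and (306,227), each about 117 x 47 x 40 mm, and (269,224), 91 x 34 x 30 mm. The crop confirms that only (269,224) matches 92 x 36 x 30. It is centred at (0.495, 0.228), with its low end toward world -y. The box is at (0.509, -0.211), its +y at 84°, and the cover is on its -y side.

```bash
cat > go.py <<'E'
# usage: go.py x y z yaw_of_tool_y(deg)  -> shift (mm, tool axes) and turn (deg, tool axes) from here, tool down
import sys,numpy as np
from scipy.spatial.transform import Rotation as Ro
from station import r
s=r.sense(); R=np.array(s["ee_rot"]); a=[float(v) for v in sys.argv[1:]]
y=np.array([np.cos(np.radians(a[3])),np.sin(np.radians(a[3])),0]); z=np.array([0,0,-1.]); G=np.stack([np.cross(y,z),y,z],1)
print("t",s["time_s"],"tcp",np.round(s["tcp_pos"],4),"F",np.round(s["wrist_force"],1),"w",s["gripper_width"],"j",np.round(s["joints"],0))
print(np.round(R.T@(np.array(a[:3])-s["tcp_pos"])*1000,1),np.round(Ro.from_matrix(R.T@G).as_rotvec(degrees=True),2))
E
python3 go.py 0.47 0.40 0.405 -186
```

```text
t 0.4 tcp [0.1821 0.5978 0.4046] F [-0.6 -0.6 -0.4] w 1.0002141226564474 j [ 88.  22.   0.  -0. -68. -15.]
[ 3.330e+02  1.053e+02 -3.000e-01] [ 1.000e-02 -1.000e-02  7.905e+01]
```

```bash
python3 -m creep '[[-1,333,105,0,0,0,79],[-1,333,105,0,0,0,79],[-1,333,105,0,0,0,79],[-1,333,105,0,0,0,79],[-1,333,105,0,0,0,79],[-1,333,105,0,0,0,79],[-1,333,105,0,0,0,79],[-1,333,105,0,0,0,79]]'; python3 go.py 0.4935 -0.3623 0.36 -186
```

```text
time_s: 1.07
tcp_pos: [0.4584, 0.4078, 0.405]
ee_rot: [[0.266, -0.964, 0.0], [-0.964, -0.266, 0.0], [-0.0, -0.0, -1.0]]
wrist_force: [-0.3, 1.1, 0.5]
gripper_width: 0.479
gripper_force: 0.0
t 1.0667 tcp [0.4584 0.4078 0.405 ] F [-0.3  1.1  0.5] w 0.4788350280266243 j [ 57.  21.  -1.  -0. -68. -41.]
[751.8 170.9  44.7] [-2.000e-02  2.000e-02  2.142e+01]
```

```bash
python3 -m creep '[[-1,752,171,0,0,0,21.4],[-1,752,171,0,0,0,21.4],[-1,752,171,0,0,0,21.4],[-1,752,171,0,0,0,21.4],[-1,752,171,0,0,0,21.4],[-1,752,171,0,0,0,21.4],[-1,752,171,0,0,0,21.4],[-1,752,171,0,0,0,21.4]]'; python3 go.py 0.4935 -0.3623 0.36 -186
```

```text
time_s: 1.73
tcp_pos: [0.4737, 0.0744, 0.4052]
ee_rot: [[-0.098, -0.995, 0.001], [-0.995, 0.098, 0.0], [-0.0, -0.001, -1.0]]
wrist_force: [1.5, 0.2, 0.2]
gripper_width: 0.011
gripper_force: 0.0
t 1.7333 tcp [0.4737 0.0744 0.4052] F [1.5 0.2 0.2] w 0.011309082946583197 j [ 28.   8. -19.   0. -63. -34.]
[432.7 -62.4  45. ] [-0.05  0.03  0.39]
```

```bash
python3 -m creep '[[-1,433,-62,40,0,0,0.4],[-1,433,-62,40,0,0,0.4],[-1,433,-62,40,0,0,0.4],[-1,433,-62,40,0,0,0.4],[-1,433,-62,40,0,0,0.4],[-1,433,-62,40,0,0,0.4],[-1,433,-62,40,0,0,0.4],[-1,433,-62,40,0,0,0.4]]';python3 go.py 0.4935 -0.3623 0.36 -186; python3 - <<'E'
from h import *
p,d,P,T=cap("wrist"); save(p,"w1.png"); np.savez("w1.npz",p=p,P=P)
m=P[...,2]>.085; m&=(P[...,2]<.115)
q=P[m]; c=cv2.minAreaRect((q[:,:2]*1000).astype(np.float32)); print(c,np.percentile(q[:,2],[5,50,95]))
for o in vision.cut_out("wrist","cover"):
    q=P[o["region"]]; q=q[q[:,2]>.085]; print(o["conf"],o["uv"],cv2.minAreaRect((q[:,:2]*1000).astype(np.float32)),np.median(q,0))
E
```

```text
time_s: 2.4
tcp_pos: [0.4883, -0.2573, 0.3745]
ee_rot: [[-0.105, -0.994, 0.001], [-0.994, 0.105, -0.0], [0.0, -0.001, -1.0]]
wrist_force: [1.5, 0.3, 0.3]
gripper_width: 0.004
gripper_force: 0.0
t 2.4 tcp [ 0.4883 -0.2573  0.3745] F [1.5 0.3 0.3] w 0.003718036573882378 j [-11.  16. -13.   0. -61.   5.]
[103.8 -16.2  14.6] [-0.04 -0.01 -0.04]
((501.79998779296875, -249.5672607421875), (258.9801330566406, 170.79232788085938), 83.96002960205078) [0.09601698 0.09739596 0.10065011]
0.83 [310.2, 154.1] ((497.0517883300781, -294.36688232421875), (152.14859008789062, 140.78469848632812), 83.80762481689453) [ 0.49640644 -0.30510265  0.09710718]
```

View pics/w1.png

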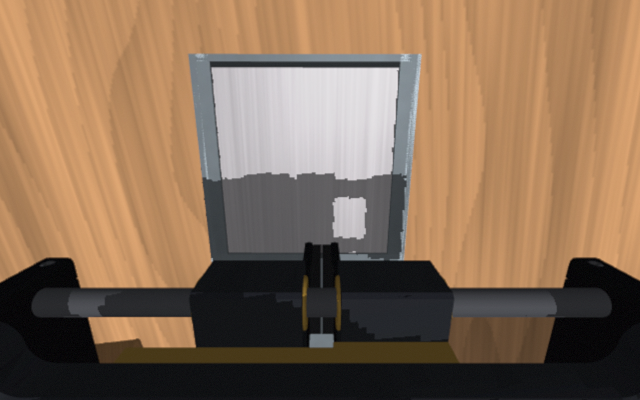

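The wrist picture shows the shut cover at (310,154), its top edge near row 65, with the closed fingertips at (322,250). The box pose agrees with the top view to about 3 mm. Next I move over the cover's far end and down.

```bash
python3 -m creep '[[-1,40,-5,5,0,0,0],[-1,75,-10,15,0,0,0],[-1,102,-15,45,0,0,0],[-1,102,-15,75,0,0,0],[-1,102,-15,85,0,0,0],[-1,102,-15,88,0,0,0],[-1,102,-15,88,0,0,0],[-1,102,-15,88,0,0,0]]';python3 go.py 0.492 -0.3604 0.279 -186
```

```text
time_s: 3.17
tcp_pos: [0.4937, -0.3576, 0.2883]
ee_rot: [[-0.103, -0.995, 0.003], [-0.995, 0.103, -0.002], [0.001, -0.003, -1.0]]
wrist_force: [0.8, -0.2, 0.5]
gripper_width: 0.005
gripper_force: 0.0
t 3.1667 tcp [ 0.4937 -0.3576  0.2883] F [ 0.8 -0.2  0.5] w 0.004725957491641194 j [-21.  26. -11.   0. -53.  15.]
[3.  1.4 9.3] [-0.16 -0.08  0.07]
```

```bash
python3 -m creep '[[-1,1,0,3,0,0,0],[-1,1,0,6,0,0,0],[-1,1,0,8,0,0,0],[-1,1,0,10,0,0,0],[-1,1,0,10,0,0,0]]'
```

```text
time_s: 3.58
tcp_pos: [0.493, -0.3595, 0.2796]
ee_rot: [[-0.104, -0.995, 0.002], [-0.995, 0.104, -0.003], [0.003, -0.002, -1.0]]
wrist_force: [-2.7, 0.8, 11.9]
gripper_width: 0.002
gripper_force: 5.5
```

```bash
python3 -m creep '[[-1,-2,0,0.5,0,0,0],[-1,-8,0,0.5,0,0,0],[-1,-16,0,0.5,0,0,0],[-1,-24,0,0.5,0,0,0],[-1,-32,0,0.5,0,0,0],[-1,-40,0,0.5,0,0,0]]'; python3 - <<'E'
from h import *
p,d,P,T=cap("top"); save(cv2.resize(p[170:270,320:460],(560,400)),"t2.png")
for o in vision.cut_out("top","cover"):
    q=P[o["region"]]; q=q[q[:,2]>.085]; print(o["conf"],o["uv"],cv2.minAreaRect((q[:,:2]*1000).astype(np.float32)))
E
```

```text
time_s: 4.08
tcp_pos: [0.4971, -0.3201, 0.2796]
ee_rot: [[-0.104, -0.995, 0.002], [-0.995, 0.104, -0.004], [0.003, -0.003, -1.0]]
wrist_force: [-4.1, -1.6, 12.3]
gripper_width: 0.005
gripper_force: 6.1
```

View pics/t2.png

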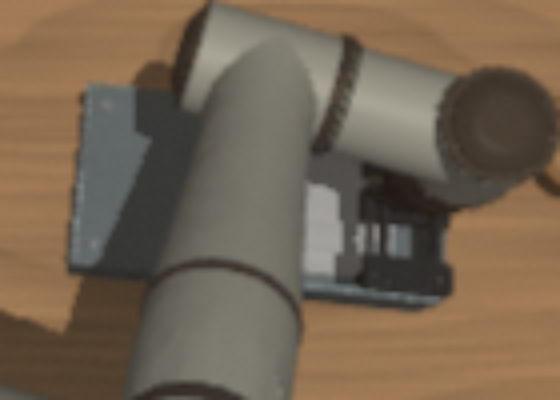

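The arm hides the box in this top view, with the gripper at about (400,240) in the crop. I'll check with the wrist camera's depth beyond the fingers instead.

```bash
cat > gap.py <<'E'
from h import *
p,d,P,T=cap("wrist"); import sys
if len(sys.argv)>1: save(p,sys.argv[1])
c=np.array([.508,-.211]); a=np.radians(84); by=np.array([np.cos(a),np.sin(a)]); bx=np.array([by[1],-by[0]])
Q=P[...,:2]-c; X=Q@bx; Y=Q@by
for y in range(-175,0,6):
    m=(abs(Y*1000-y)<3)&(abs(X)>.02)&(abs(X)<.055)
    if m.sum()>5: print(y,m.sum(),np.round(np.percentile(P[m][:,2],[10,50,90])*1000).astype(int).tolist(),end=" | ")
E
python3 gap.py w2.png
```

```text
-175 642 [-1, 0, 1] | -169 3115 [1, 74, 100] | -163 633 [99, 100, 101] | -151 63 [177, 185, 190] | -145 6694 [173, 184, 191] | -139 6013 [5, 185, 192] | -133 16316 [192, 204, 209] | -127 591 [3, 4, 5] | -121 1321 [4, 95, 98] | -115 1793 [4, 97, 98] | -109 970 [3, 5, 98] | -103 545 [3, 4, 5] | -97 533 [3, 4, 5] | -91 523 [3, 4, 5] | -85 516 [3, 4, 5] | -79 20 [3, 3, 4] |
```

View pics/w2.png

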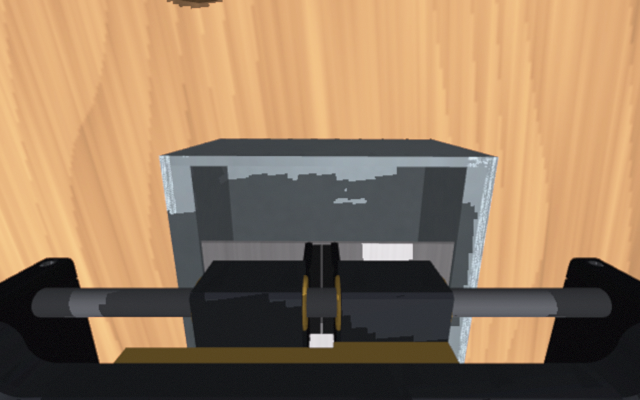

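The wrist view shows the cover dragged back: the gap is open from row 165 and the cover edge lies near row 242, about 43 mm open. I keep dragging.

```bash
python3 -m creep '[[-1,-6,0,0.3,0,0,0],[-1,-16,0,0.3,0,0,0],[-1,-27,0,0.3,0,0,0],[-1,-38,0,0.3,0,0,0],[-1,-49,0,0.3,0,0,0],[-1,-60,0,0.3,0,0,0],[-1,-70,0,0.3,0,0,0],[-1,-74,0,0.3,0,0,0]]'; python3 gap.py
```

```text
time_s: 4.9
tcp_pos: [0.5051, -0.2457, 0.2795]
ee_rot: [[-0.103, -0.995, 0.003], [-0.995, 0.103, -0.003], [0.003, -0.003, -1.0]]
wrist_force: [-4.6, -1.2, 14.7]
gripper_width: 0.002
gripper_force: 7.4
-163 5908 [6, 63, 93] | -157 852 [3, 4, 5] | -151 850 [3, 4, 5] | -145 841 [3, 4, 5] | -139 767 [3, 4, 5] | -133 813 [3, 4, 5] | -127 732 [3, 4, 5] | -121 774 [3, 4, 5] | -115 736 [3, 4, 5] | -109 723 [3, 4, 5] | -103 686 [3, 4, 5] | -97 671 [3, 4, 5] | -91 703 [3, 4, 5] | -85 664 [3, 4, 5] | -79 643 [3, 4, 5] | -73 5158 [5, 185, 191] | -67 6109 [5, 185, 191] | -61 17845 [191, 203, 209] | -55 652 [3, 4, 5] | -49 931 [3, 5, 97] | -43 1820 [4, 97, 98] | -37 1347 [4, 96, 98] | -31 545 [3, 4, 5] | -25 554 [3, 4, 5] | -19 516 [3, 4, 5] | -13 528 [3, 4, 5] | -7 167 [3, 4, 5] |
```

```bash
python3 -m creep '[[-1,-4,0,0.2,0,0,0],[-1,-9,0,0.2,0,0,0],[-1,-9,0,0.2,0,0,0],[-1,-9,0,-10,0,0,0],[-1,-9,0,-45,0,0,0],[1,-9,0,-80,0,0,0],[1,-9,0,-115,0,0,0],[1,-9,0,-120,0,0,0]]'; python3 go.py 0.495 0.222 0.38 -182; python3 gap.py
```

```text
time_s: 5.62
tcp_pos: [0.5068, -0.2373, 0.4033]
ee_rot: [[-0.104, -0.995, 0.013], [-0.995, 0.104, -0.005], [0.003, -0.013, -1.0]]
wrist_force: [1.2, -0.3, 0.9]
gripper_width: 0.153
gripper_force: 0.0
t 5.6167 tcp [ 0.5068 -0.2373  0.4033] F [ 1.2 -0.3  0.9] w 0.15262316085630848 j [ -8.  16.  -9.   0. -64.   2.]
[-455.7   59.7   21. ] [-0.77 -0.21 -3.96]
-169 336 [99, 100, 101] | -163 1953 [5, 64, 100] | -157 379 [3, 4, 5] | -151 375 [3, 4, 5] | -145 328 [3, 4, 5] | -139 371 [3, 4, 5] | -133 373 [3, 4, 5] | -127 370 [3, 4, 5] | -121 307 [3, 4, 5] | -115 365 [3, 4, 5] | -109 303 [3, 4, 5] | -103 369 [3, 4, 5] | -97 308 [3, 4, 5] | -91 335 [3, 4, 5] | -85 332 [3, 4, 5] | -79 297 [3, 4, 5] | -73 299 [3, 4, 5] | -67 5724 [298, 307, 314] | -61 4908 [305, 314, 316] | -55 15740 [314, 327, 333] | -49 4891 [315, 319, 328] | -43 282 [3, 4, 5] | -37 639 [3, 96, 98] | -31 738 [4, 97, 98] | -25 744 [4, 96, 98] | -19 734 [4, 97, 98] | -13 445 [96, 97, 98] | -7 522 [97, 100, 101] | -1 444 [99, 100, 101] |
```

Cover edge is now at box y ≈ -38, about 127 mm open. Now to the offcut.

```bash
python3 -m creep '[[1,-525,68,0,-0.8,-0.2,-4],[1,-525,68,0,-0.8,-0.2,-4],[1,-525,68,0,-0.8,-0.2,-4],[1,-525,68,0,-0.8,-0.2,-4],[1,-525,68,0,-0.8,-0.2,-4],[1,-525,68,0,-0.8,-0.2,-4],[1,-525,68,0,-0.8,-0.2,-4],[1,-525,68,0,-0.8,-0.2,-4]]'; python3 go.py 0.495 0.31 0.40 -182
```

```text
time_s: 6.33
tcp_pos: [0.497, 0.0982, 0.3948]
ee_rot: [[-0.036, -0.999, -0.015], [-0.999, 0.036, 0.004], [-0.004, 0.015, -1.0]]
wrist_force: [0.8, -0.0, 0.6]
gripper_width: 0.805
gripper_force: 0.0
t 6.3333 tcp [0.497  0.0982 0.3948] F [ 0.8 -0.   0.6] w 0.8050993891223845 j [ 29.  11. -16.  -1. -63. -31.]
[-211.6    9.6   -4.3] [ 0.87  0.21 -0.04]
```

```bash
python3 -m creep '[[1,-212,9,-4,0.9,0.2,0],[1,-212,9,-4,0.9,0.2,0],[1,-212,9,-4,0.9,0.2,0],[1,-212,9,-4,0.9,0.2,0],[1,-212,9,-4,0.9,0.2,0],[1,-212,9,-4,0.9,0.2,0],[1,-212,9,-4,0.9,0.2,0]]'; python3 - <<'E'
from h import *
p,d,P,T=cap("wrist"); save(p,"w3.png")
for o in vision.cut_out("wrist","offcut_mid"):
    q=P[o["region"]]; print(round(o["conf"],2),np.round(o["uv"]),cv2.minAreaRect((q[q[:,2]>.006,:2]*1000).astype(np.float32)),np.round(np.percentile(q[:,2],[5,50,95]),3))
    t=q[q[:,2]>.024]; print(" high part",len(t), cv2.minAreaRect((t[:,:2]*1000).astype(np.float32)))
E
python3 go.py 0.495 0.235 0.25 -182
```

```text
time_s: 6.92
tcp_pos: [0.496, 0.3108, 0.3987]
ee_rot: [[-0.032, -0.999, -0.0], [-0.999, 0.032, -0.001], [0.001, 0.0, -1.0]]
wrist_force: [-0.4, -0.2, -0.5]
gripper_width: 0.999
gripper_force: 0.0
0.98 [320. 112.] ((494.4176025390625, 230.34637451171875), (91.7658462524414, 36.03590774536133), 88.23936462402344) [nan nan nan]
 high part 2035 ((494.8658447265625, 245.0990447998047), (62.2251091003418, 35.95996856689453), 88.32747650146484)
0.89 [451.  72.] ((354.9510192871094, 196.45501708984375), (46.749881744384766, 118.60523223876953), 68.21533966064453) [nan nan nan]
 high part 4401 ((372.56793212890625, 189.38967895507812), (46.69856643676758, 80.526611328125), 68.04177856445312)
t 7.0167 tcp [0.4962 0.3081 0.3994] F [ 0.6 -0.3  0.6] w 0.9993624385010237 j [ 48.  18.  -6.   0. -66. -50.]
[ 72.9  -1.4 149.5] [ 0.   -0.08 -0.03]
```

View pics/w3.png

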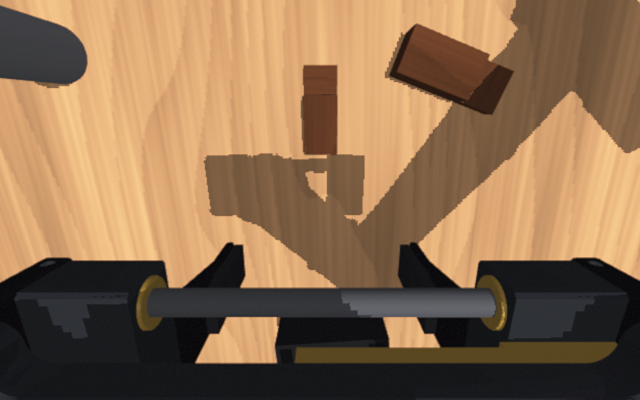

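The wrist picture shows the small offcut at (320,112), 91.8 x 36 mm, centred at (0.494, 0.230), with the tall part toward the robot's left. The larger one is at (451,72). The fingers straddle it along x, so I descend.

```bash
python3 -m creep '[[1,30,-1,20,0,0,0],[1,60,-1,45,0,0,0],[1,70,-1,80,0,0,0],[1,70,-1,115,0,0,0],[1,70,-1,150,0,0,0],[1,70,-1,175,0,0,0],[1,70,-1,180,0,0,0],[1,70,-1,180,0,0,0]]'; python3 go.py 0.4945 0.238 0.188 -181.8
```

```text
time_s: 7.68
tcp_pos: [0.4951, 0.2368, 0.2192]
ee_rot: [[-0.038, -0.999, -0.001], [-0.999, 0.038, -0.003], [0.003, 0.001, -1.0]]
wrist_force: [0.4, 0.6, 1.2]
gripper_width: 1.001
gripper_force: 0.0
t 7.6833 tcp [0.4951 0.2368 0.2192] F [0.4 0.6 1.2] w 1.0013296381295358 j [ 43.  27. -23.   0. -40. -45.]
[-1.2  0.6 31.2] [ 0.08 -0.15 -0.35]
```

```bash
python3 -m creep '[[1,-1,0.5,15,0,0,-0.3],[1,-1,0.5,26,0,0,-0.3],[1,-1,0.5,31,0,0,-0.3],[1,-1,0.5,31,0,0,-0.3],[-1,-1,0.5,31,0,0,-0.3],[-1,-1,0.5,31,0,0,-0.3],[-1,-1,0.5,31,0,0,-0.3],[-1,-1,0.5,31,0,0,-0.3]]'; python3 -m creep '[[-1,0,0,0,0,0,0],[-1,0,0,0,0,0,0],[-1,0,0,0,0,0,0],[-1,0,0,0,0,0,0]]'
```

```text
time_s: 8.35
tcp_pos: [0.4952, 0.2397, 0.1904]
ee_rot: [[-0.03, -1.0, 0.003], [-1.0, 0.03, 0.001], [-0.002, -0.003, -1.0]]
wrist_force: [0.9, 0.7, -0.5]
gripper_width: 0.78
gripper_force: 0.0
time_s: 8.68
tcp_pos: [0.495, 0.2396, 0.1895]
ee_rot: [[-0.03, -1.0, 0.002], [-1.0, 0.03, 0.0], [-0.0, -0.002, -1.0]]
wrist_force: [0.1, 1.2, 1.1]
gripper_width: 0.477
gripper_force: 0.0
```

```bash
python3 -m creep '[[-1,0,0,0,0,0,0],[-1,0,0,0,0,0,0],[-1,0,0,0,0,0,0],[-1,0,0,0,0,0,0]]'; python3 -m creep '[[-1,0,0,-8,0,0,0],[-1,0,0,-25,0,0,0],[-1,0,0,-55,0,0,0],[-1,0,0,-85,0,0,0],[-1,0,0,-120,0,0,0],[-1,0,0,-150,0,0,0],[-1,0,0,-165,0,0,0],[-1,0,0,-165,0,0,0]]';  python3 go.py 0.4972 -0.314 0.34 -186
```

```text
time_s: 9.02
tcp_pos: [0.4949, 0.2396, 0.1895]
ee_rot: [[-0.03, -1.0, 0.002], [-1.0, 0.03, 0.0], [-0.0, -0.002, -1.0]]
wrist_force: [-0.9, -0.3, 0.5]
gripper_width: 0.409
gripper_force: 30.0
time_s: 9.68
tcp_pos: [0.4953, 0.2398, 0.3597]
ee_rot: [[-0.03, -1.0, 0.01], [-1.0, 0.03, 0.006], [-0.006, -0.01, -1.0]]
wrist_force: [-0.1, 0.6, -0.6]
gripper_width: 0.41
gripper_force: 30.0
t 9.6833 tcp [0.4953 0.2398 0.3597] F [-0.1  0.6 -0.6] w 0.409748221633675 j [ 43.  17. -14.   0. -58. -45.]
[553.7 -18.3  16.3] [-0.54  0.39  4.29]
```

The offcut is held (opening 0.41, about 36 mm, 30 N). I carry it over the opening.

```bash
python3 -m creep '[[-1,542,-20,0,-0.5,0.4,4.3],[-1,542,-20,0,-0.5,0.4,4.3],[-1,542,-20,0,-0.5,0.4,4.3],[-1,542,-20,0,-0.5,0.4,4.3],[-1,542,-20,0,-0.5,0.4,4.3],[-1,542,-20,0,-0.5,0.4,4.3],[-1,542,-20,0,-0.5,0.4,4.3],[-1,542,-20,0,-0.5,0.4,4.3]]';  python3 go.py 0.4984 -0.3025 0.36 -186
```

```text
time_s: 10.35
tcp_pos: [0.4959, -0.0957, 0.3536]
ee_rot: [[-0.105, -0.994, -0.009], [-0.994, 0.105, -0.006], [0.007, 0.008, -1.0]]
wrist_force: [1.2, -0.4, -0.4]
gripper_width: 0.412
gripper_force: 30.0
t 10.35 tcp [ 0.4959 -0.0957  0.3536] F [ 1.2 -0.4 -0.4] w 0.412194645450849 j [  8.  13. -20.   0. -57. -14.]
[205.4 -24.2  -5.3] [ 0.48 -0.38 -0.04]
```

```bash
python3 -m creep '[[-1,40,-5,-5,0.5,-0.4,0],[-1,80,-10,-5,0.5,-0.4,0],[-1,120,-15,-5,0.5,-0.4,0],[-1,160,-20,-5,0.5,-0.4,0],[-1,190,-23,-5,0.5,-0.4,0],[-1,205,-24,-5,0.5,-0.4,0],[-1,205,-24,-5,0.5,-0.4,0],[-1,205,-24,-5,0.5,-0.4,0]]';  python3 go.py 0.4984 -0.3025 0.23 -186; python3 gap.py w4.png
```

```text
time_s: 11.02
tcp_pos: [0.4985, -0.3008, 0.3591]
ee_rot: [[-0.108, -0.994, -0.0], [-0.994, 0.108, 0.001], [-0.001, 0.001, -1.0]]
wrist_force: [-0.6, 0.0, -1.5]
gripper_width: 0.413
gripper_force: 30.0
t 11.0167 tcp [ 0.4985 -0.3008  0.3591] F [-0.6  0.  -1.5] w 0.41296229958862113 j [-15.  20. -10.  -0. -61.   9.]
[ 1.900e+00 -1.000e-01  1.291e+02] [ 0.03  0.08 -0.17]
-175 452 [-1, 0, 1] | -169 738 [0, 93, 101] | -163 311 [99, 100, 101] | -157 412 [3, 4, 5] | -151 402 [3, 4, 5] | -145 406 [3, 4, 5] | -139 402 [3, 4, 5] | -133 395 [3, 4, 5] | -127 11846 [254, 266, 271] | -121 5629 [264, 271, 271] | -115 19087 [271, 282, 288] | -109 1247 [5, 270, 271] | -103 2155 [180, 211, 251] | -97 518 [4, 239, 250] | -91 458 [4, 230, 243] | -85 467 [4, 226, 235] | -79 213 [3, 4, 229] | -73 151 [3, 4, 5] | -67 153 [3, 4, 5] | -61 144 [3, 4, 5] | -55 146 [3, 4, 5] | -49 141 [3, 4, 5] | -43 133 [3, 4, 5] | -37 114 [3, 4, 5] | -31 102 [3, 4, 5] | -25 34 [3, 4, 5] |
```

View pics/w4.png

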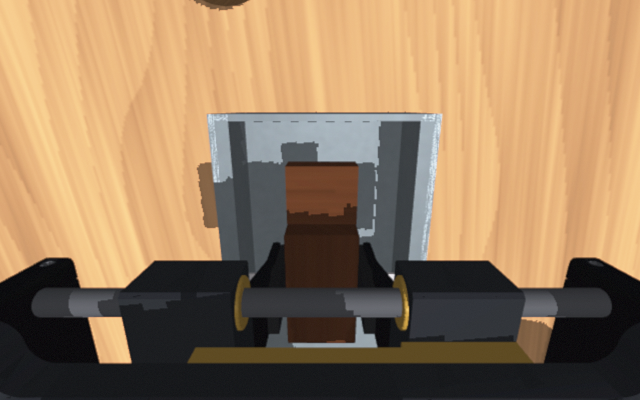

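The offcut hangs centred over the opening, at (320,250). I lower it to TCP z 0.22 and release.

```bash
python3 -m creep '[[-1,2,0,30,0,0,0],[-1,2,0,65,0,0,0],[-1,2,0,100,0,0,0],[-1,2,0,125,0,0,0],[-1,2,0,135,0,0,0],[-1,2,0,138,0,0,0],[-1,2,0,138,0,0,0],[-1,2,0,138,0,0,0]]'; python3 -m creep '[[0.3,0,0,0,0,0,0],[0.3,0,0,0,0,0,0],[0.3,0,0,0,0,0,0],[0.3,0,0,0,0,0,0],[0.3,0,0,0,0,0,0],[0.3,0,0,0,0,0,0]]'
```

```text
time_s: 11.73
tcp_pos: [0.5002, -0.3019, 0.2243]
ee_rot: [[-0.104, -0.995, 0.005], [-0.995, 0.104, -0.001], [0.001, -0.005, -1.0]]
wrist_force: [0.7, 0.1, -0.2]
gripper_width: 0.407
gripper_force: 30.0
time_s: 12.23
tcp_pos: [0.4992, -0.3022, 0.2229]
ee_rot: [[-0.105, -0.994, 0.003], [-0.994, 0.105, -0.0], [-0.0, -0.003, -1.0]]
wrist_force: [-0.3, -0.1, -0.3]
gripper_width: 0.642
gripper_force: 0.0
```

Released. I'll lift, move off toward the robot's left, and look.

```bash
python3 -m creep '[[0.3,0,0,-20,0,0,0],[0.3,0,0,-55,0,0,0],[0.3,0,0,-95,0,0,0],[0.3,0,0,-135,0,0,0],[0.3,0,0,-170,0,0,0],[0.3,-40,0,-180,0,0,0],[0.3,-80,0,-180,0,0,0],[0.3,-120,0,-180,0,0,0]]'; python3 -m creep '[[0.3,-40,0,0,0,0,0],[0.3,-80,0,0,0,0,0],[0.3,-120,0,0,0,0,0],[0.3,-160,0,0,0,0,0],[0.3,-200,0,0,0,0,0],[0.3,-240,0,0,0,0,0],[0.3,-280,0,0,0,0,0],[0.3,-280,0,0,0,0,0]]'; python3 - <<'E'
from h import *
p,d,P,T=cap("top"); save(cv2.resize(p[110:290,140:500],(800,400),interpolation=cv2.INTER_CUBIC),"t5.png")
for t in ["cover","offcut_mid","tape_roll","carton","stock_bin","spray_can"]:
    for o in vision.cut_out("top",t):
        q=P[o["region"]]; q=q[~np.isnan(q[:,0])]
        print(t,round(o["conf"],2),np.round(o["uv"]),np.round(np.median(q,0),3), np.round(np.percentile(q[:,2],[5,95]),3))
E
```

```text
time_s: 12.9
tcp_pos: [0.5111, -0.1821, 0.4041]
ee_rot: [[-0.108, -0.994, 0.005], [-0.994, 0.108, 0.0], [-0.001, -0.005, -1.0]]
wrist_force: [1.0, 0.1, -0.9]
gripper_width: 0.652
gripper_force: 0.0
time_s: 13.57
tcp_pos: [0.5416, 0.101, 0.4026]
ee_rot: [[-0.099, -0.995, 0.004], [-0.995, 0.099, 0.001], [-0.002, -0.004, -1.0]]
wrist_force: [0.4, -1.3, -0.8]
gripper_width: 0.647
gripper_force: 0.0
cover 0.68 [392. 218.] [ 0.506 -0.236  0.098] [0.092 0.103]
offcut_mid 0.87 [303. 229.] [0.469 0.077 0.035] [0.014 0.312]
offcut_mid 0.52 [279. 250.] [0.385 0.18  0.039] [0.018 0.045]
tape_roll 0.68 [473. 205.] [ 0.565 -0.53   0.04 ] [-0.    0.05]
carton 0.68 [327. 145.] [0.788 0.005 0.09 ] [0.029 0.096]
carton 0.32 [394. 214.] [ 0.506 -0.236  0.098] [0.092 0.103]
stock_bin 0.95 [180. 226.] [0.494 0.581 0.01 ] [0.001 0.081]
```

View pics/t5.png

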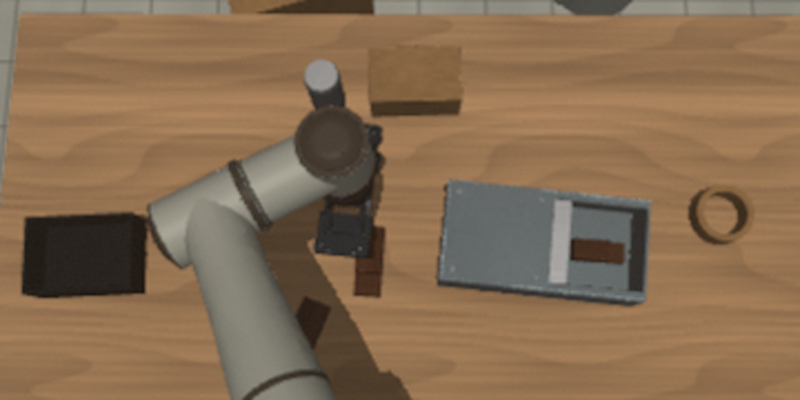

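The picture shows the cover under the hood with only a strip left at (560,240), the offcut inside the box at (598,250), and the other things where they were. I hand in.

```bash
python3 -c "
from station import r
print(r.finish_job())"
```

```text
the job is handed in; nothing more can be done
None
```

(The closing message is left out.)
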